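# Put a bearing away in its dust-tight box

### The arm

A 7-joint arm with a two-finger parallel gripper is mounted at the origin on a cart in front of the work surface, level with it; the furniture and walls round the work are solid. World frame = base frame: x ahead of the robot, y to its left, z up, the work surface at z = 0. Lengths are in m, angles in rad, forces in N, time in s.
With the tool pointing down it reaches from about 0.425 to 1.025 m from the base axis. Payload 9.4 kg.
Tool frame: the origin (TCP) lies midway between the tips of the shut fingers; the grasp point (between the pads) lies 19 mm behind it; z points along the fingers, y is the line along which they close (so a half turn about z gives the same grasp; the last joint's range is limited). The gripper opens to 93 mm and grips with 3 to 60 N. Pads are 15 mm wide; open, the fingers measure 128 mm over their backs; the gripper's body (75 mm by 188 mm) begins 65 mm behind the grasp point.
Start: joints at [-1.292, 0.599, -0.003, 1.599, 0.002, 0.943, -0.08], TCP at [0.253, 0.68, 0.219] pointing down, gripper open.
Joint ranges: [-2.57, 2.57], [-0.35, 1.97], [-1.29, 1.29], [0.11, 2.56], [-1.05, 4.19], [0.11, 1.86], [-2.63, 2.63]. Speed limits (rad/s): [2.22, 2.22, 3.01, 3.01, 3.14, 3.14, 3.14].

### API

Orientations are given as a unit quaternion [w, x, y, z].
In Python, from station import * gives the robot as it stands.
- The arm moves only by the shell command python3 -m inch 'ROWS' [OPENING] [FORCE]. ROWS is JSON, a list that holds one entry, the list of rows, each a list of 6 numbers: the shift along the tool's x, y, z each as a share of 500 mm, from -1 to 1, then the turn, a rotation vector about the tool's x, y, z each as a share of pi rad, from -1 to 1. A call has 1 to 8 rows; each row is the pose to reach, as a shift and turn from the pose commanded when the call began, along the tool's axes at that moment, turning the shorter way round; what a row does not reach only later rows make up. A row lasts 1/10 s, in which the tool goes at most 50 mm and 8.59 degrees, less where a joint would pass 70% of its speed; a pose out of reach is approached as far as the arm can. A call with a number of a shift or a turn outside -1 to 1 is refused whole. A call with a gripper value outside its range is refused whole. OPENING is the opening, from -1 (shut) to 1 (fully open), set as the call begins (- or left out, the last holds). The fingers move at their own pace and stop on an object; FORCE is the grip in N (left out, the last holds). Time passes only in rows, so rows that repeat a pose let the fingers close. It gives the time, the measured TCP pose, the force, the opening and the grip force at its end, in the units of the state.
- observe(): the state, without advancing time (a new reading comes with each control period).
- capture(name): name is "scene" or "top"; returns (picture, depth): 400x640x3 uint8, blue, green, red; 400x640 float32, m along the optical axis (not along the pixel's ray), 0 where there is no reading.
- camera_info(name): a dict with "fx", "fy", "cx", "cy" (pixels), "pose" (4x4, takes a point from camera to world coordinates). Camera axes: x right, y up, looking along -z (the intrinsics and any distortion apply to the point x, -y, -z); pixel columns grow to the right and rows downward; lengths in m; the calibration is good to about 2 mm. A picture is of the moment at which its call begins. camera_info takes no time and is no camera call.
- hand_in(): hands the job in; it is judged then, once.
The state is a dict: "t": time; "joint_pos": joint angles; "qd": joint speeds; "tau": joint torques, N m; "ee_pos": TCP position; "ee_rot": TCP orientation; "wrist_force": force on the tool from outside, world axes, zero at the start; "ft_torque": the same for the moment, N m; "gripper_width": opening from 0.0 (shut) to 1.0 (fully open); "grasp_force": force on a finger pad.
Only numpy, scipy, OpenCV 4.12 (cv2) and the standard library are available. Lean on these libraries where they do the work, as an engineer would, in place of code of your own. Each camera call takes 0.05 s, during which the arm holds its last target. There are 200 camera calls.

### The job

Put the loose ball bearing away out of the dust: lay it flat in the open cream plastic box, then find the one lid of the three that is the right size for the box and press it down until it has snapped home, fully down and level all round. Leave the closed box standing on the bench.

Things in the scene. Friction and masses are not known exactly. Their poses are not given: they have to be found in the camera images.
- parts_box: open cream plastic box, 116 x 80 mm outside at the rim, 50 high, walls and floor 2.5 mm, thin ledge 33 mm up; loose, 0.3 kg. Two springy snap lugs on each long side, 40 to 46 mm up: the bead in the lid's skirt must be pressed past them (about 15 N in all), else the lid rides 8 mm too high. Origin under the centre of its base, x along the length, z up.
- lid_middle: cloudy plastic snap lid 126 x 90 x 36 mm, right way up: skirt 15 mm deep, panel top at 17 mm, moulded grip bar in the middle 60 x 15 mm, 17 to 36 mm up. Fits parts_box, either way round, with 1.5 mm play a side; fully home its origin is 35 mm above the box's origin. Origin: centre of the skirt's lower edge; x along length and grip bar, z up.
- lid_short: cloudy plastic snap lid 106 x 76 x 36 mm, right way up: skirt 15 mm deep, panel top at 17 mm, moulded grip bar in the middle 60 x 15 mm, 17 to 36 mm up. Belongs to a smaller box: too small for parts_box. Origin: centre of the skirt's lower edge; x along length and grip bar, z up.
- lid_long: cloudy plastic snap lid 146 x 104 x 36 mm, right way up: skirt 15 mm deep, panel top at 17 mm, moulded grip bar in the middle 60 x 15 mm, 17 to 36 mm up. Belongs to a bigger box: too big for parts_box. Origin: centre of the skirt's lower edge; x along length and grip bar, z up.
- bearing: steel ball bearing, ring of 47 mm outside diameter, 14 mm thick, lying flat on the bench. Origin at the centre of its underside, z along its axis.
Mind the look-alikes: they are no part of the job. Leave any orange look-alike of the bearing alone.

How it is judged:
On the way:
1. the bearing lies flat in the open box (x of bearing in the frame of parts_box between -0.045 and 0.045 m and y of bearing in the frame of parts_box between -0.025 and 0.025 m and z of bearing in the frame of parts_box between -0.003 and 0.022 m and angle between the z axis of bearing and the z axis of parts_box, either way round below 0.2 rad), for 0.2 s.
At the end, for the whole second after the job is handed in: The bearing lies flat in the box (within 0.2 rad). lid_middle is snapped home: origin at most 36.7 mm above the box's (35 is fully down), centred within 5 mm, level with the box within 0.025 rad, lengthwise within 0.06 rad. The box stands upright on the bench, all at rest (all of step 1 and x of lid_middle in the frame of parts_box between -0.005 and 0.005 m and y of lid_middle in the frame of parts_box between -0.005 and 0.005 m and z of lid_middle in the frame of parts_box between 0.032 and 0.0367 m and angle between the z axis of lid_middle and the z axis of parts_box, either way round below 0.025 rad and angle between the x axis of lid_middle and the x axis of parts_box, either way round below 0.06 rad and angle between parts_box's own z axis and vertical below 0.1 rad and height (world z) of parts_box between -0.005 and 0.01 m and linear speed of each of parts_box, lid_middle below 0.02 m/s); the robot touches nothing.
It also fails if it takes over 59 s, if anything falls off the work surface, if the arm or the gripper's body presses on something with over 40 N, if the wrist force passes 120 N, or if a joint passes its speed limit or range.

## Working session

There is one attempt and no reset: what is moved stays moved. The work goes in short steps, Python scripts to look and compute and a shell command to move; the robot and the scene stay as the last step left them, time stands still between calls to the robot, and variables do not carry over. Pictures are saved under pics/ and viewed, at most 10 in all, crops included, and the job is handed in when it is done.

```bash
mkdir -p pics; ls; python3 - <<'E'
from station import *
import cv2,numpy as np
for n in("top","scene"):
    p,d=capture(n); cv2.imwrite(f"pics/{n}0.png",p); np.save(f"{n}0.npy",d)
    c=camera_info(n); print(n,{k:v for k,v in c.items() if k!='pose'},np.round(c['pose'],3).tolist())
s=observe();print(s)
E
```

```text
pics
top {'fx': 452.9052685990197, 'fy': 452.9052685990197, 'cx': 317.3416486028772, 'cy': 202.49849697413927} [[0.007, 0.982, -0.191, 0.291], [-1.0, 0.011, 0.018, -0.011], [0.02, 0.191, 0.981, 1.36], [0.0, 0.0, 0.0, 1.0]]
scene {'fx': 457.34559519639436, 'fy': 457.34559519639436, 'cx': 324.15541828781596, 'cy': 198.07457355545318} [[0.785, 0.405, -0.469, 0.022], [-0.62, 0.504, -0.602, -0.677], [-0.007, 0.763, 0.646, 0.764], [0.0, 0.0, 0.0, 1.0]]
{'t': 0.1, 'joint_pos': array([-1.29171307,  0.60002914, -0.00251907,  1.60006413,  0.00178833,
        0.94287414, -0.07977252]), 'qd': array([ 0.00060496, -0.00061679,  0.00224077, -0.00098064, -0.0010296 ,
        0.00058037,  0.0005983 ]), 'tau': array([ 4.41944052e-03, -7.66547227e+01,  1.50203615e+00, -2.52940267e+01,
       -5.23149048e-02,  1.35732917e-02,  3.24236066e-05]), 'ee_pos': array([0.25240789, 0.67917727, 0.21785312]), 'ee_rot': array([-5.55993123e-05,  1.76925760e-01,  9.84223960e-01, -6.84110699e-04]), 'wrist_force': array([0.28408939, 0.43499651, 0.60355707]), 'ft_torque': array([-0.05034969, -0.02352118, -0.00084126]), 'grasp_force': 0.0, 'gripper_width': 1.001100742287325}
```

View pics/top0.png

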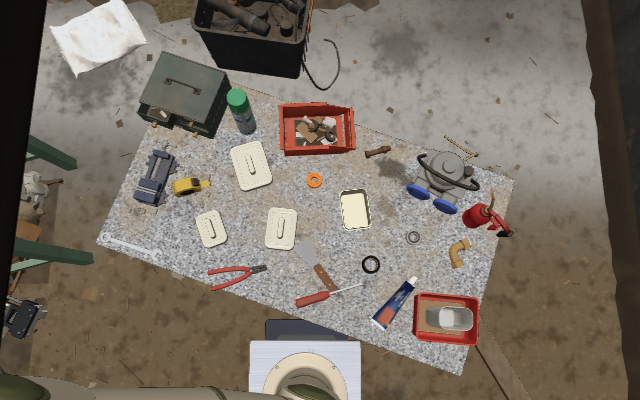

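View pics/scene0.png

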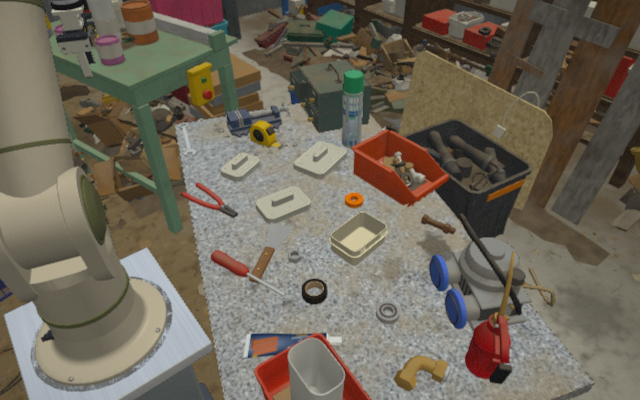

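Top view: box at (355,210). Lids are at (251,165), (281,228) and (211,228). Possible bearings are the grey steel ring at (413,237), the orange ring at (314,180) as look-alike, the black roll at (371,264), and a small grey nut at scene (294,256). The grey ring at (413,237) fits. I'll measure it and check a crop.

```bash
cat > h.py <<'E'
from station import *
import cv2,numpy as np
def ray(n,uv,z):
    c=camera_info(n);P=np.array(c['pose']);uv=np.atleast_2d(np.array(uv,float))
    d=np.c_[(uv[:,0]-c['cx'])/c['fx'],-(uv[:,1]-c['cy'])/c['fy'],-np.ones(len(uv))]@P[:3,:3].T
    o=P[:3,3];return o+d*((z-o[2])/d[:,2])[:,None]
def cloud(n,d):
    c=camera_info(n);P=np.array(c['pose']);v,u=np.mgrid[:400,:640]
    p=np.stack([(u-c['cx'])/c['fx']*d,-(v-c['cy'])/c['fy']*d,-d],-1)
    return p@P[:3,:3].T+P[:3,3]
def blob(n,img,seed,z,lo,hi,space=None,r=45):
    hsv=cv2.cvtColor(img,cv2.COLOR_BGR2HSV);m=cv2.inRange(hsv,lo,hi)
    w=np.zeros_like(m);cv2.circle(w,seed,r,255,-1);m&=w
    m=cv2.morphologyEx(m,cv2.MORPH_CLOSE,np.ones((3,3)))
    m=cv2.morphologyEx(m,cv2.MORPH_OPEN,np.ones((3,3)))
    cs,_=cv2.findContours(m,cv2.RETR_EXTERNAL,cv2.CHAIN_APPROX_NONE)
    c=max(cs,key=cv2.contourArea)[:,0]
    X=ray(n,c,z)[:,:2]
    (cx,cy),(a,b),t=cv2.minAreaRect((X*1000).astype(np.float32))
    if a<b:a,b,t=b,a,t+90
    return (round(cx,1),round(cy,1)),(round(a,1),round(b,1)),round((t+90)%180-90,1)
E
python3 - <<'E'
from h import *
t=cv2.imread('pics/top0.png');d=np.load('top0.npy');C=cloud('top',d)
hsv=cv2.cvtColor(t,cv2.COLOR_BGR2HSV)
for nm,s,z in(("A",(251,165),.017),("B",(281,228),.017),("C",(211,228),.017),("box",(355,210),.05)):
    print(nm,hsv[s[1]+8,s[0]+8],blob('top',t,s,z,(15,22,120),(40,120,255),r=36), C[s[1],s[0]].round(3),C[s[1]+8,s[0]+8].round(3))
sc=cv2.imread('pics/scene0.png')
print("ring",ray('top',(413,237),.014),ray('scene',(388,310),.014), "black",ray('top',(371,264),.014))
print('ring hsv',hsv[237,405:422].tolist())
a=cv2.resize(t[190:290,330:450],None,fx=5,fy=5,interpolation=2)[:400]
b=cv2.resize(sc[235:335,280:430],None,fx=4,fy=4,interpolation=2)[:,:600]
cv2.imwrite('pics/crop1.png',cv2.resize(np.hstack([a,b]),(800,267)))
# heights near ring
print((C[225:250:2,400:428:2,2]*1000).astype(int))
E
```

```text
A [ 22  26 225] ((644.2, 170.5), (191.0, 175.1), 45.0) [0.663 0.167 0.033] [0.642 0.144 0.016]
B [ 21  27 221] ((484.6, 67.4), (208.9, 182.7), 49.1) [0.472 0.072 0.034] [0.45  0.048 0.02 ]
C [ 22  26 223] ((496.8, 272.3), (164.0, 132.2), -1.7) [0.469 0.277 0.036] [0.449 0.257 0.012]
box [ 24  35 239] ((538.2, -173.7), (200.3, 151.9), 10.2) [ 0.532 -0.15   0.007] [ 0.509 -0.174  0.004]
ring [[ 0.45098908 -0.32251027  0.014     ]] [[ 0.45293885 -0.32476708  0.014     ]] black [[ 0.36962831 -0.19510403  0.014     ]]
ring hsv [[17, 15, 119], [11, 17, 123], [15, 7, 154], [15, 41, 112], [13, 42, 109], [12, 8, 161], [18, 8, 170], [18, 7, 188], [20, 9, 176], [15, 10, 158], [8, 7, 155], [10, 12, 126], [15, 22, 115], [13, 24, 130], [14, 46, 95], [10, 10, 161], [20, 10, 157]]
[[ 1  0 -2  0  4  0  5  2  3  1  3  4  0  0]
 [ 1 -3  3  3  0  1  0 -1  1 -1  1 -4  0  0]
 [ 0  1 -4  3  2  1 11 14 -1  2 -1  1 -3  1]
 [ 3  5  7  1  8 13 11 18 13 17  0  0  6  3]
 [-2  0  0  4 11 11 18  8 14 11 13  0  0 -1]
 [ 1 -1 -2 10 17 17  0 -3 16 15 22 -2  4  1]
 [ 4  7  1 19  9 14  2 -1  0 18 10  0 -3  9]
 [ 0  1 -1 10 15 12  0  0  7 10 16 -1  4  2]
 [ 0 -3 -1  3 12  9  6 13 17 15 15 -2  1  2]
 [ 3 -1  4  5  2 15  9 17 15 12  1 -1  3 -1]
 [ 3  0  1  0  2  2 -2  0 -1  2  0  0  3  3]
 [ 0  0  2  1  0  1  4  1  5 -1  0 -1  0 -2]
 [ 0  1  1 -2  3 -2  1  0  0 -2  1  1 -1  2]]
```

View pics/crop1.png

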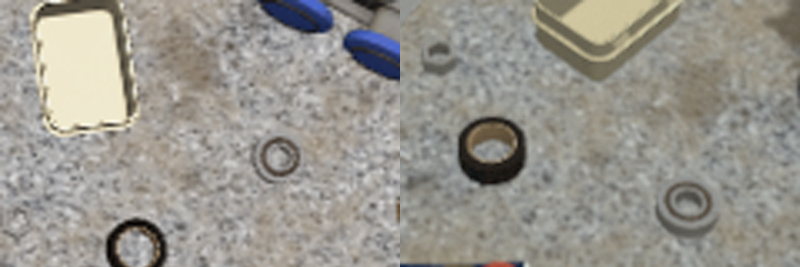

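The crop confirms it: a steel ring with a brown shield at top (413,237) and scene (388,312), about 14 mm high. The nearby object is a taller black tape roll and the nut is far too small. Next I'll measure everything more tightly with depth masks.

```bash
cat >> h.py <<'E'
def depthmed(n,k=5):
    I=[];D=[]
    for _ in range(k):
        p,d=capture(n);I.append(p);D.append(np.where(d>0,d,np.nan))
    return np.median(I,0).astype(np.uint8),np.nanmedian(D,0).astype(np.float32)
def above(n,d,seed,zmin,zplane,r,zmax=.1):
    """pixels higher than zmin round seed -> area centroid/rect on plane"""
    C=cloud(n,d);m=((C[...,2]>zmin)&(C[...,2]<zmax)).astype(np.uint8)*255
    w=np.zeros_like(m);cv2.circle(w,seed,r,255,-1);m&=w
    m=cv2.morphologyEx(m,cv2.MORPH_OPEN,np.ones((2,2)))
    cs,_=cv2.findContours(m,cv2.RETR_EXTERNAL,cv2.CHAIN_APPROX_NONE)
    c=max(cs,key=cv2.contourArea);f=np.zeros_like(m);cv2.drawContours(f,[c],-1,255,-1)
    v,u=np.nonzero(f);X=ray(n,np.c_[u,v],zplane)[:,:2]*1000
    ctr=X.mean(0);e,V=np.linalg.eigh(np.cov((X-ctr).T))
    # uniform rectangle: side = sqrt(12 var)
    return ctr.round(1),np.sqrt(12*e[::-1]).round(1),round(np.degrees(np.arctan(V[1,1]/V[0,1])),1),len(u)
E
python3 - <<'E'
from h import *
t,d=depthmed('top',6);np.save('top1.npy',d);cv2.imwrite('pics/top1.png',t)
for nm,s,z,r in(("A",(251,165),.017,36),("B",(281,228),.017,30),("C",(211,228),.017,27),("ring",(413,237),.014,15)):
    print(nm,above('top',d,s,z*.5,z,r))
    if z==.017:print('  bar',above('top',d,s,.027,.036,20))
print('box',above('top',d,(355,210),.025,.05,34))
s,e=depthmed('scene',6);cv2.imwrite('pics/scene1.png',s)
for nm,q,z,r in(("A",(320,160),.017,40),("B",(283,205),.017,40),("C",(240,167),.017,30),("ring",(388,312),.014,20)):
    print(nm,above('scene',e,q,z*.5,z,r))
    if z==.017:print('  bar',above('scene',e,q,.027,.036,20))
print('box',above('scene',e,(359,240),.04,.05,45))
E
```

```text
A (array([662.7, 166.8]), array([143.5, 101.2]), np.float64(18.6), 1523)
  bar (array([663.3, 166.7]), array([58.2, 14.8]), np.float64(18.4), 92)
B (array([469.7,  70.9]), array([122.5,  87.1]), np.float64(-6.1), 1212)
  bar (array([469.4,  70.8]), array([58.2, 15.4]), np.float64(-5.6), 104)
C (array([467. , 277.4]), array([102.2,  73.3]), np.float64(21.9), 864)
  bar (array([467.2, 277.3]), array([57. , 15.7]), np.float64(21.4), 105)
ring (array([ 448.9, -326.7]), array([42.2, 41.3]), np.float64(-62.8), 201)
box (array([ 524.4, -147.9]), array([119.2,  84.9]), np.float64(7.5), 1166)
A (array([662. , 156.1]), array([145.1, 102.8]), np.float64(19.7), 1118)
  bar (array([663.4, 157. ]), array([60.3, 17.7]), np.float64(20.2), 78)
B (array([470.7,  62.9]), array([122.5,  90.6]), np.float64(-4.9), 1195)
  bar (array([471.6,  63.2]), array([57.1, 19.4]), np.float64(-5.3), 121)
C (array([468.9, 267.8]), array([104. ,  75.5]), np.float64(24.0), 626)
  bar (array([469., 267.]), array([60.4, 18.7]), np.float64(23.6), 90)
ring (array([ 450.5, -329.2]), array([43.1, 40.6]), np.float64(37.4), 400)
box (array([ 527.9, -156.8]), array([149.7, 109.8]), np.float64(14.9), 372)h.py:26: RuntimeWarning: All-NaN slice encountered
  return np.median(I,0).astype(np.uint8),np.nanmedian(D,0).astype(np.float32)
```

```bash
cat >> h.py <<'E'
from scipy.spatial.transform import Rotation as R
def go(x,y,z,yaw):
    """row (shares) from the measured pose to a tool-down pose, tool y at yaw deg (mod 180)"""
    s=observe();q=s['ee_rot'];A=R.from_quat([*q[1:],q[0]])
    cur=np.degrees(np.arctan2(*A.as_matrix()[:2,1][::-1]));yaw=cur+(yaw-cur+90)%180-90
    a=np.radians(yaw);yv=np.array([np.cos(a),np.sin(a),0]);zv=np.array([0,0,-1.])
    B=R.from_matrix(np.c_[np.cross(yv,zv),yv,zv])
    t=A.inv().apply(np.array([x,y,z])-s['ee_pos'])/.5; r=(A.inv()*B).as_rotvec()/np.pi
    return np.r_[t,r].round(4).tolist(), 't',s['t'].__round__(2),'pos',s['ee_pos'].round(4).tolist(),'yaw',round(cur,1),'q1,q7',s['joint_pos'][[0,6]].round(2).tolist()
E
python3 - <<'E'
from h import *
C=cloud('top',np.load('top1.npy'));
def clr(x,y,yaw,hl=.1,hw=.045):
    a=np.radians(yaw);dx=C[...,0]-x;dy=C[...,1]-y
    m=(abs(dx*np.cos(a)+dy*np.sin(a))<hl)&(abs(-dx*np.sin(a)+dy*np.cos(a))<hw)
    return np.nanmax(np.where(m,C[...,2],-1)).round(3)
print('ring',[(w,clr(.45,-.327,w)) for w in range(-80,100,20)],'box',clr(.526,-.149,7.5),clr(.526,-.149,97.5),'lid',clr(.47,.07,84.4))
P=[(.25,.68),(.5,.4),(.53,.1),(.5,-.2),(.45,-.327)]
for a,b in zip(P,P[1:]):print([clr(*(np.array(a)*(1-k)+np.array(b)*k),0,.13,.13) for k in np.linspace(0,1,6)])
print(go(.45,.45,.3,69)); print(go(.45,.45,.25,35))
E
```

```text
ring [(-80, np.float64(0.017)), (-60, np.float64(0.017)), (-40, np.float64(0.017)), (-20, np.float64(0.017)), (0, np.float64(0.017)), (20, np.float64(0.017)), (40, np.float64(0.017)), (60, np.float64(0.017)), (80, np.float64(0.017))] box 0.054 0.052 lid 0.039
[np.float64(0.357), np.float64(0.357), np.float64(0.357), np.float64(0.315), np.float64(0.066), np.float64(0.067)]
[np.float64(0.067), np.float64(0.067), np.float64(0.067), np.float64(1.214), np.float64(1.21), np.float64(1.201)]
[np.float64(1.201), np.float64(1.21), np.float64(1.214), np.float64(0.054), np.float64(0.054), np.float64(0.178)]
[np.float64(0.178), np.float64(0.191), np.float64(0.196), np.float64(0.196), np.float64(0.196), np.float64(0.194)]
([-0.5301, -0.2929, -0.1626, 0.0, 0.0, 0.0034], 't', 0.7, 'pos', [0.2526, 0.6796, 0.2187], 'yaw', np.float64(69.6), 'q1,q7', [-1.29, -0.08])
([-0.5301, -0.2929, -0.0626, 0.0, 0.0, 0.1923], 't', 0.7, 'pos', [0.2526, 0.6796, 0.2187], 'yaw', np.float64(69.6), 'q1,q7', [-1.29, -0.08])
```

```bash
python3 -m inch '[[[-0.53,-0.293,-0.06,0,0,0.19],[-0.53,-0.293,-0.06,0,0,0.19],[-0.53,-0.293,-0.06,0,0,0.19],[-0.53,-0.293,-0.06,0,0,0.19],[-0.53,-0.293,-0.06,0,0,0.19],[-0.53,-0.293,-0.06,0,0,0.19],[-0.53,-0.293,-0.06,0,0,0.19]]]' 1 30; python3 -c "
from h import *
print(go(.53,.05,.25,7.5))"
```

```text
t: 1.4
ee_pos: [0.4556, 0.4436, 0.25]
ee_rot: [0.002, 0.463, 0.887, 0.0]
wrist_force: [0.9, 0.6, 0.3]
gripper_width: 1.0
grasp_force: 0.0
([-0.7308, -0.3282, 0.0016, 0.0009, 0.0009, 0.1521], 't', 1.4, 'pos', [0.4556, 0.4436, 0.25], 'yaw', np.float64(34.9), 'q1,q7', [-0.98, -0.16])
```

```bash
python3 -m inch '[[[-0.73,-0.328,0,0,0,0.152],[-0.73,-0.328,0,0,0,0.152],[-0.73,-0.328,0,0,0,0.152],[-0.73,-0.328,0,0,0,0.152],[-0.73,-0.328,0,0,0,0.152],[-0.73,-0.328,0,0,0,0.152],[-0.73,-0.328,0,0,0,0.152],[-0.73,-0.328,0,0,0,0.152]]]'; python3 -c "
from h import *
print(go(.45,-.327,.12,7.5))"
```

```text
t: 2.2
ee_pos: [0.528, 0.0562, 0.2489]
ee_rot: [0.0, 0.655, 0.755, 0.0]
wrist_force: [1.4, 0.7, 0.2]
gripper_width: 0.999
grasp_force: 0.0
([-0.7369, -0.2625, 0.2574, 0.0003, -0.0001, 0.0033], 't', 2.2, 'pos', [0.528, 0.0562, 0.2489], 'yaw', np.float64(8.1), 'q1,q7', [-0.48, 0.11])
```

```bash
python3 -m inch '[[[-0.737,-0.263,0,0,0,0],[-0.737,-0.263,0,0,0,0],[-0.737,-0.263,0,0,0,0],[-0.737,-0.263,0,0,0,0],[-0.737,-0.263,0,0,0,0],[-0.737,-0.263,0,0,0,0],[-0.737,-0.263,0,0,0,0],[-0.737,-0.263,0,0,0,0]]]';  python3 -m inch '[[[0,0,0.08,0,0,0],[0,0,0.18,0,0,0],[0,0,0.26,0,0,0],[0,0,0.3,0,0,0],[0,0,0.3,0,0,0]]]'; python3 - <<'E'
from h import *
print(go(.45,-.327,.003,7.5))
t,d=depthmed('scene',1);u,_=depthmed('top',1)
cv2.imwrite('pics/a2.png',np.hstack([cv2.resize(t[180:380,270:470],(400,400)),cv2.resize(u[150:300,340:490],(400,400))]))
E
```

```text
t: 3.0
ee_pos: [0.4486, -0.3282, 0.249]
ee_rot: [0.001, 0.656, 0.755, -0.0]
wrist_force: [1.9, 0.0, 0.1]
gripper_width: 1.002
grasp_force: 0.0
t: 3.5
ee_pos: [0.4482, -0.3246, 0.0961]
ee_rot: [-0.002, 0.656, 0.755, -0.0]
wrist_force: [0.3, -0.3, -0.6]
gripper_width: 1.001
grasp_force: 0.0
([-0.0058, 0.0035, 0.1862, -0.0011, -0.001, 0.0032], 't', 3.5, 'pos', [0.4482, -0.3246, 0.0961], 'yaw', np.float64(8.1), 'q1,q7', [0.33, 1.02])h.py:26: RuntimeWarning: All-NaN slice encountered
  return np.median(I,0).astype(np.uint8),np.nanmedian(D,0).astype(np.float32)
```

View pics/a2.png

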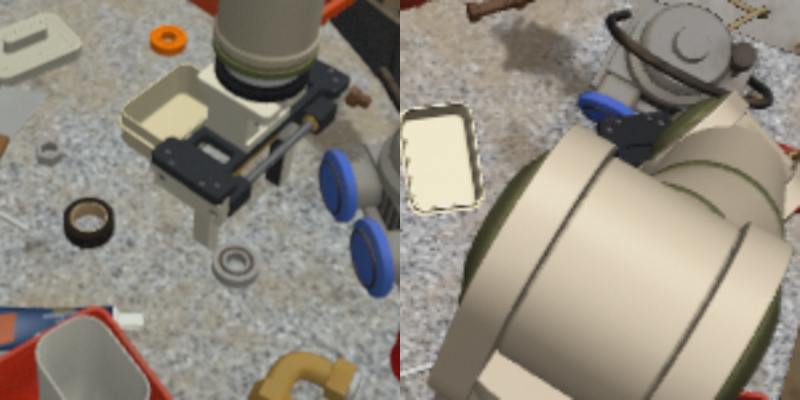

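Scene crop: the open fingers straddle the bearing (crop 237,262). The earlier depth check showed the gripper's footprint is clear of the wheels, so I'll descend and grip.

```bash
python3 -m inch '[[[-0.006,0.0035,0.08,0,0,0],[-0.006,0.0035,0.14,0,0,0],[-0.006,0.0035,0.17,0,0,0],[-0.006,0.0035,0.183,0,0,0],[-0.006,0.0035,0.183,0,0,0]]]' 1 30;  python3 -m inch '[[[0,0,0,0,0,0],[0,0,0,0,0,0],[0,0,0,0,0,0],[0,0,0,0,0,0],[0,0,0,0,0,0],[0,0,0,0,0,0]]]' -1 30
```

```text
t: 4.1
ee_pos: [0.452, -0.3287, 0.0079]
ee_rot: [0.001, 0.656, 0.755, 0.0]
wrist_force: [-0.8, 0.2, 0.3]
gripper_width: 1.0
grasp_force: 0.0
t: 4.7
ee_pos: [0.4515, -0.3284, 0.0073]
ee_rot: [0.0, 0.656, 0.755, 0.0]
wrist_force: [0.7, 1.2, -0.5]
gripper_width: 0.532
grasp_force: 0.4
```

```bash
python3 -m inch '[[[0,0,0.006,0,0,0],[0,0,0.006,0,0,0],[0,0,0.006,0,0,0],[0,0,0.006,0,0,0]]]' -1 30; python3 -m inch '[[[0,0,-0.06,0,0,0],[0,0,-0.16,0,0,0],[0,0,-0.22,0,0,0],[0,0,-0.22,0,0,0]]]'; python3 -c "
from h import *
print(go(.525,-.148,.12,7.5))"
```

```text
t: 5.1
ee_pos: [0.4518, -0.3288, 0.0053]
ee_rot: [0.001, 0.656, 0.755, 0.0]
wrist_force: [-1.0, 0.8, 18.0]
gripper_width: 0.483
grasp_force: 30.0
t: 5.5
ee_pos: [0.4528, -0.3296, 0.1176]
ee_rot: [0.003, 0.656, 0.755, 0.001]
wrist_force: [0.8, -0.8, -0.8]
gripper_width: 0.484
grasp_force: 30.0
([0.3394, 0.1938, -0.0051, 0.0015, 0.0012, 0.003], 't', 5.5, 'pos', [0.4528, -0.3296, 0.1176], 'yaw', np.float64(8.0), 'q1,q7', [0.31, 1.01])
```

```bash
python3 -m inch '[[[0.34,0.194,-0.01,0,0,0],[0.34,0.194,-0.01,0,0,0],[0.34,0.194,-0.01,0,0,0],[0.34,0.194,-0.01,0,0,0],[0.34,0.194,-0.01,0,0,0],[0.34,0.194,-0.01,0,0,0]]]'; python3 - <<'E'
from h import *
print(go(.525,-.148,.012,7.5))
t,d=depthmed('scene',1)
cv2.imwrite('pics/a3.png',cv2.resize(t[130:330,250:450],(500,500)))
E
```

```text
t: 6.1
ee_pos: [0.5234, -0.145, 0.118]
ee_rot: [-0.001, 0.654, 0.756, -0.0]
wrist_force: [-0.6, -0.7, -0.6]
gripper_width: 0.483
grasp_force: 30.0
([-0.0065, 0.0026, 0.2121, -0.0005, -0.0001, 0.0042], 't', 6.1, 'pos', [0.5234, -0.145, 0.118], 'yaw', np.float64(8.2), 'q1,q7', [-0.08, 0.7])h.py:26: RuntimeWarning: All-NaN slice encountered
  return np.median(I,0).astype(np.uint8),np.nanmedian(D,0).astype(np.float32)
```

View pics/a3.png

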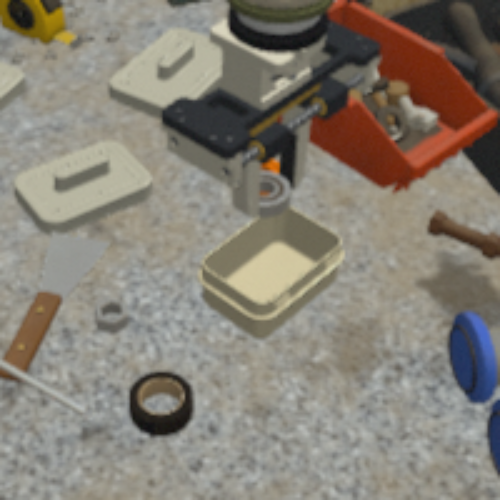

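The bearing is held level at crop (268,190), above the open box at (272,270). Lowering into the box.

```bash
python3 -m inch '[[[-0.0065,0.0026,0.06,0,0,0],[-0.0065,0.0026,0.14,0,0,0],[-0.0065,0.0026,0.19,0,0,0],[-0.0065,0.0026,0.212,0,0,0],[-0.0065,0.0026,0.216,0,0,0],[-0.0065,0.0026,0.216,0,0,0]]]'
```

```text
t: 6.75
ee_pos: [0.5251, -0.1507, 0.0115]
ee_rot: [0.0, 0.656, 0.754, -0.0]
wrist_force: [-0.3, 0.6, -1.3]
gripper_width: 0.483
grasp_force: 30.0
```

Lower it slightly to contact, then release with a partial opening (62 mm, about 97 mm over the finger backs).

```bash
python3 -m inch '[[[0,0,0.004,0,0,0],[0,0,0.006,0,0,0],[0,0,0.006,0,0,0]]]'; python3 -m inch '[[[0,0,0,0,0,0],[0,0,0,0,0,0],[0,0,0,0,0,0],[0,0,0,0,0,0]]]' 0.3; python3 -m inch '[[[0,0,-0.06,0,0,0],[0,0,-0.16,0,0,0],[0,0,-0.26,0,0,0],[0,0,-0.34,0,0,0],[0,0,-0.4,0,0,0],[0,0,-0.4,0,0,0]]]'; python3 -c "
from h import *
print(go(.4695,.0708,.21,84.4))"
```

```text
t: 7.05
ee_pos: [0.5257, -0.1495, 0.0088]
ee_rot: [0.001, 0.656, 0.755, 0.0]
wrist_force: [-0.4, 0.9, -0.5]
gripper_width: 0.48
grasp_force: 30.0
t: 7.45
ee_pos: [0.5254, -0.1495, 0.0082]
ee_rot: [0.0, 0.656, 0.755, 0.0]
wrist_force: [-0.0, -0.2, -0.6]
gripper_width: 0.648
grasp_force: 0.0
t: 8.05
ee_pos: [0.5271, -0.1501, 0.212]
ee_rot: [0.003, 0.656, 0.755, 0.002]
wrist_force: [0.6, -0.6, -0.5]
gripper_width: 0.649
grasp_force: 0.0
([0.4537, -0.0521, 0.003, 0.0014, 0.0018, -0.4242], 't', 8.05, 'pos', [0.5271, -0.1501, 0.212], 'yaw', np.float64(8.1), 'q1,q7', [-0.17, 0.63])
```

```bash
python3 -m inch '[[[0.454,-0.052,0,0,0,-0.424],[0.454,-0.052,0,0,0,-0.424],[0.454,-0.052,0,0,0,-0.424],[0.454,-0.052,0,0,0,-0.424],[0.454,-0.052,0,0,0,-0.424],[0.454,-0.052,0,0,0,-0.424],[0.454,-0.052,0,0,0,-0.424],[0.454,-0.052,0,0,0,-0.424]]]'; python3 - <<'E'
from h import *
print(go(.4695,.0708,.06,84.4))
t,d=depthmed('top',5)
C=cloud('top',d)
print('bearing',above('top',d,(355,210),.010,.0165,14,.03))
import cv2
hsv=cv2.cvtColor(t,cv2.COLOR_BGR2HSV)
cv2.imwrite('pics/a4.png',np.hstack([cv2.resize(t[175:245,320:390],(400,400),interpolation=2)]))
np.save('top2.npy',d);cv2.imwrite('pics/top2.png',t)
for z in(.03,.035,.042):print('box',z,above('top',d,(355,210),z,.05,34))
E
```

```text
t: 8.85
ee_pos: [0.4671, 0.0721, 0.2074]
ee_rot: [-0.001, 0.111, 0.994, -0.0]
wrist_force: [-0.4, -0.1, 0.5]
gripper_width: 0.645
grasp_force: 0.0
([-0.0055, -0.0013, 0.2948, -0.0001, -0.0004, -0.0398], 't', 8.85, 'pos', [0.4671, 0.0721, 0.2074], 'yaw', np.float64(77.2), 'q1,q7', [-0.38, 1.16])
bearing (array([ 520. , -148.5]), array([42.3, 40.3]), np.float64(-8.3), 193)
box 0.03 (array([ 524.4, -147.9]), array([119.2,  84.9]), np.float64(7.5), 1166)
box 0.035 (array([ 572.9, -178. ]), array([44.4, 12.8]), np.float64(30.0), 31)
box 0.042 (array([ 487.4, -114.3]), array([18.3,  5.3]), np.float64(-0.3), 12)
```

View pics/a4.png

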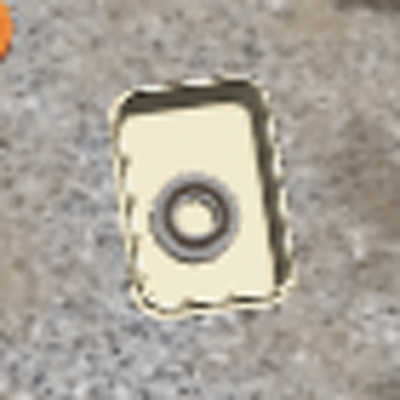

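Crop: bearing flat in the box (crop 195,215), with the lugs and rim visible. The top camera reads about 4 mm short in x compared with the gripped bearing, so I won't rely on it for the 1.5 mm fit. Instead I'll centre mechanically. I'll squeeze the lid's bar lengthwise to learn the lid's x, spread the fingers inside the box for its x, then grip the box and bar across for y.

```bash
python3 -m inch '[[[0,0,0,0,0,0.46],[0,0,0,0,0,0.46],[0,0,0,0,0,0.46],[0,0,0,0,0,0.46],[0,0,0,0,0,0.46],[0,0,0,0,0,0.46],[0,0,0,0,0,0.46],[0,0,0,0,0,0.46]]]' 1 5; python3 -c "
from h import *
print(go(.473,.069,.028,-5.6))"
```

```text
t: 9.9
ee_pos: [0.4677, 0.0716, 0.208]
ee_rot: [0.0, 0.659, 0.752, -0.0]
wrist_force: [0.1, -0.4, 0.0]
gripper_width: 1.002
grasp_force: 0.0
([-0.0066, 0.0098, 0.3601, 0.0, 0.0, 0.0729], 't', 9.9, 'pos', [0.4677, 0.0716, 0.208], 'yaw', np.float64(7.5), 'q1,q7', [-0.63, 0.16])
```

```bash
python3 -m inch '[[[-0.0066,0.01,0.08,0,0,0.073],[-0.0066,0.01,0.17,0,0,0.073],[-0.0066,0.01,0.26,0,0,0.073],[-0.0066,0.01,0.32,0,0,0.073],[-0.0066,0.01,0.35,0,0,0.073],[-0.0066,0.01,0.355,0,0,0.073],[-0.0066,0.01,0.355,0,0,0.073]]]'; python3 -m inch '[[[0,0,0,0,0,0],[0,0,0,0,0,0],[0,0,0,0,0,0],[0,0,0,0,0,0],[0,0,0,0,0,0],[0,0,0,0,0,0],[0,0,0,0,0,0]]]' -1 5
```

```text
t: 10.6
ee_pos: [0.4731, 0.0687, 0.0305]
ee_rot: [-0.0, 0.738, 0.674, -0.0]
wrist_force: [-0.4, -0.0, 0.2]
gripper_width: 0.999
grasp_force: 0.0
t: 11.3
ee_pos: [0.4741, 0.0693, 0.031]
ee_rot: [0.0, 0.738, 0.675, 0.001]
wrist_force: [2.5, 1.4, 6.6]
gripper_width: 0.643
grasp_force: 5.0
```

```bash
python3 -c "
from h import *
print(go(.4741,.0693,.031,-5.6))"; python3 -m inch '[[[0,0,0,0,0,0],[0,0,0,0,0,0],[0,0,0,0,0,0]]]' 0.9 5;  python3 -m inch '[[[0,0,-0.06,0,0,0],[0,0,-0.14,0,0,0],[0,0,-0.2,0,0,0],[0,0,-0.2,0,0,0]]]' 0.3; python3 -c "
from h import *
print(go(.5275,-.150,.13,7.5))"
```

```text
([0.0001, 0.0, 0.0, 0.0006, -0.0002, 0.0029], 't', 11.3, 'pos', [0.4741, 0.0693, 0.031], 'yaw', np.float64(-5.1), 'q1,q7', [-0.4, 0.24])
t: 11.6
ee_pos: [0.4727, 0.0689, 0.0305]
ee_rot: [-0.0, 0.738, 0.675, -0.0]
wrist_force: [0.3, 0.1, -0.1]
gripper_width: 0.855
grasp_force: 0.0
t: 12.0
ee_pos: [0.4744, 0.0692, 0.1334]
ee_rot: [0.001, 0.738, 0.675, 0.002]
wrist_force: [0.4, -0.2, 0.0]
gripper_width: 0.662
grasp_force: 0.0
([-0.4272, 0.1447, 0.0067, 0.0014, -0.0004, -0.0699], 't', 12.0, 'pos', [0.4744, 0.0692, 0.1334], 'yaw', np.float64(-5.1), 'q1,q7', [-0.58, 0.13])
```

```bash
python3 -m inch '[[[-0.427,0.145,0,0,0,-0.07],[-0.427,0.145,0,0,0,-0.07],[-0.427,0.145,0,0,0,-0.07],[-0.427,0.145,0,0,0,-0.07],[-0.427,0.145,0,0,0,-0.07],[-0.427,0.145,0,0,0,-0.07],[-0.427,0.145,0,0,0,-0.07]]]'; python3 -c "
from h import *
print(go(.5275,-.150,.028,7.5))"
```

```text
t: 12.7
ee_pos: [0.5256, -0.15, 0.1296]
ee_rot: [-0.001, 0.66, 0.751, -0.0]
wrist_force: [-0.7, 1.1, -0.1]
gripper_width: 0.648
grasp_force: 0.0
([-0.0006, 0.004, 0.2032, -0.0005, -0.0003, -0.0003], 't', 12.7, 'pos', [0.5256, -0.15, 0.1296], 'yaw', np.float64(7.4), 'q1,q7', [-0.06, 0.65])
```

```bash
python3 -m inch '[[[0,0.003,0.07,0,0,0],[0,0.003,0.14,0,0,0],[0,0.003,0.19,0,0,0],[0,0.003,0.203,0,0,0],[0,0.003,0.203,0,0,0]]]'; python3 -m inch '[[[0,0,0,0,0,0],[0,0,0,0,0,0],[0,0,0,0,0,0],[0,0,0,0,0,0],[0,0,0,0,0,0]]]' 1 5; python3 -c "
from h import *
print(go(.5275,-.150,.028,7.5))"
```

```text
t: 13.2
ee_pos: [0.5272, -0.1485, 0.0283]
ee_rot: [-0.001, 0.659, 0.752, -0.0]
wrist_force: [0.4, -0.5, -0.2]
gripper_width: 0.647
grasp_force: 0.0
t: 13.7
ee_pos: [0.5297, -0.1498, 0.0304]
ee_rot: [0.001, 0.659, 0.752, 0.001]
wrist_force: [3.0, 0.9, 7.1]
gripper_width: 0.87
grasp_force: 5.2
([0.0002, -0.0044, 0.0047, 0.0011, 0.0003, 0.0002], 't', 13.7, 'pos', [0.5297, -0.1498, 0.0304], 'yaw', np.float64(7.5), 'q1,q7', [0.03, 0.73])
```

```bash
python3 -m inch '[[[0,0,0,0,0,0],[0,0,0,0,0,0]]]';python3 -m inch '[[[0,0,0,0,0,0],[0,0,0,0,0,0],[0,0,0,0,0,0]]]' 0.3; python3 -m inch '[[[0,0,-0.06,0,0,0],[0,0,-0.14,0,0,0],[0,0,-0.2,0,0,0],[0,0,-0.2,0,0,0]]]'; python3 -c "
from h import *
print(go(.528,-.150,.13,97.5))"
```

```text
t: 13.9
ee_pos: [0.5297, -0.1498, 0.0304]
ee_rot: [0.001, 0.659, 0.752, 0.001]
wrist_force: [2.7, 2.1, 8.2]
gripper_width: 0.877
grasp_force: 5.2
t: 14.2
ee_pos: [0.5278, -0.1499, 0.0295]
ee_rot: [0.0, 0.659, 0.752, 0.0]
wrist_force: [-0.1, -0.2, 0.2]
gripper_width: 0.787
grasp_force: 0.0
t: 14.6
ee_pos: [0.5291, -0.1505, 0.1325]
ee_rot: [0.002, 0.659, 0.752, 0.001]
wrist_force: [-0.3, 0.6, -0.6]
gripper_width: 0.65
grasp_force: 0.0
([0.0013, -0.0021, 0.005, 0.0015, -0.0008, 0.4999], 't', 14.6, 'pos', [0.5291, -0.1505, 0.1325], 'yaw', np.float64(7.5), 'q1,q7', [-0.07, 0.66])
```

```bash
python3 -m inch '[[[0,0,0,0,0,0.5],[0,0,0,0,0,0.5],[0,0,0,0,0,0.5],[0,0,0,0,0,0.5],[0,0,0,0,0,0.5],[0,0,0,0,0,0.5],[0,0,0,0,0,0.5],[0,0,0,0,0,0.5]]]' -0.5; python3 -m inch '[[[0,0,0,0,0,0.2],[0,0,0,0,0,0.2],[0,0,0,0,0,0.2],[0,0,0,0,0,0.2]]]'; python3 -c "
from h import *
print(go(.5295,-.150,.028,97.5))"
```

```text
t: 15.4
ee_pos: [0.5271, -0.1497, 0.1284]
ee_rot: [-0.0, 0.969, 0.245, -0.001]
wrist_force: [0.6, 0.7, -0.3]
gripper_width: 0.254
grasp_force: 0.0
t: 15.8
ee_pos: [0.5272, -0.1497, 0.1284]
ee_rot: [0.0, 0.999, -0.052, -0.001]
wrist_force: [-0.1, 0.6, -0.2]
gripper_width: 0.247
grasp_force: 0.0
([0.005, -0.0, 0.2008, -0.0, 0.0005, -0.0749], 't', 15.8, 'pos', [0.5272, -0.1497, 0.1284], 'yaw', np.float64(-96.0), 'q1,q7', [-0.39, -0.63])
```

```bash
python3 -m inch '[[[0.005,0,0.07,0,0,-0.075],[0.005,0,0.14,0,0,-0.075],[0.005,0,0.19,0,0,-0.075],[0.005,0,0.2,0,0,-0.075],[0.005,0,0.2,0,0,-0.075]]]'; python3 -m inch '[[[0,0,0,0,0,0],[0,0,0,0,0,0],[0,0,0,0,0,0],[0,0,0,0,0,0],[0,0,0,0,0,0],[0,0,0,0,0,0]]]' 0.3 8; python3 -c "
from h import *
print(go(.5295,-.150,.028,97.5))"
```

```text
t: 16.3
ee_pos: [0.5294, -0.1505, 0.0284]
ee_rot: [-0.0, 0.998, 0.068, -0.001]
wrist_force: [-0.6, 0.0, 0.3]
gripper_width: 0.249
grasp_force: 0.0
t: 16.9
ee_pos: [0.5307, -0.1489, 0.0299]
ee_rot: [-0.001, 0.998, 0.069, 0.0]
wrist_force: [-1.7, 6.4, 7.6]
gripper_width: 0.482
grasp_force: 8.2
([-0.0027, 0.0019, 0.0038, -0.0005, -0.0003, 0.0025], 't', 16.9, 'pos', [0.5307, -0.1489, 0.0299], 'yaw', np.float64(-82.1), 'q1,q7', [-0.22, -0.29])
```

```bash
python3 -m inch '[[[0,0,0,0,0,0],[0,0,0,0,0,0],[0,0,0,0,0,0]]]' -0.5; python3 -m inch '[[[0,0,-0.06,0,0,0],[0,0,-0.14,0,0,0],[0,0,-0.2,0,0,0],[0,0,-0.2,0,0,0]]]'; python3 -c "
from h import *
print(go(.474,.0693,.13,84.9))"
```

```text
t: 17.2
ee_pos: [0.5307, -0.1491, 0.0297]
ee_rot: [-0.001, 0.998, 0.069, 0.0]
wrist_force: [-0.4, 4.1, 3.8]
gripper_width: 0.432
grasp_force: 2.2
t: 17.6
ee_pos: [0.5322, -0.1514, 0.1326]
ee_rot: [0.001, 0.998, 0.069, 0.003]
wrist_force: [-0.0, -0.2, -0.4]
gripper_width: 0.252
grasp_force: 0.0
([-0.055, -0.4532, 0.0037, 0.0007, -0.0018, 0.072], 't', 17.6, 'pos', [0.5322, -0.1514, 0.1326], 'yaw', np.float64(-82.1), 'q1,q7', [-0.35, -0.46])
```

```bash
python3 -m inch '[[[-0.055,-0.453,0,0,0,0.072],[-0.055,-0.453,0,0,0,0.072],[-0.055,-0.453,0,0,0,0.072],[-0.055,-0.453,0,0,0,0.072],[-0.055,-0.453,0,0,0,0.072],[-0.055,-0.453,0,0,0,0.072],[-0.055,-0.453,0,0,0,0.072]]]' 0; python3 - <<'E'
from h import *
print(go(.474,.0693,.026,84.9))
t,d=depthmed('top',5);np.save('top3.npy',d);cv2.imwrite('pics/top3.png',t)
print('bearing',above('top',d,(355,210),.010,.0165,14,.03))
print('box before',above('top',np.load('top1.npy'),(355,210),.025,.05,34))
print('box now',above('top',d,(355,210),.025,.05,34))
E
```

```text
t: 18.3
ee_pos: [0.4722, 0.0705, 0.129]
ee_rot: [0.0, 0.999, -0.044, 0.0]
wrist_force: [-0.3, 0.0, 0.1]
gripper_width: 0.5
grasp_force: 0.0
([0.0036, 0.0019, 0.2059, 0.0003, -0.0002, 0.0006], 't', 18.3, 'pos', [0.4722, 0.0705, 0.129], 'yaw', np.float64(-95.0), 'q1,q7', [-0.87, -0.94])
bearing (array([ 516.9, -150.1]), array([41.7, 40.7]), np.float64(-18.5), 192)
box before (array([ 524.4, -147.9]), array([119.2,  84.9]), np.float64(7.5), 1166)
box now (array([ 521.6, -149.9]), array([119.4,  84.9]), np.float64(7.4), 1169)
```

```bash
python3 -m inch '[[[0.0036,0.002,0.08,0,0,0],[0.0036,0.002,0.15,0,0,0],[0.0036,0.002,0.195,0,0,0],[0.0036,0.002,0.204,0,0,0],[0.0036,0.002,0.204,0,0,0]]]'; python3 -c "
from h import *
print(go(.474,.0693,.024,84.9))"; python3 -m inch '[[[0,0,0,0,0,0],[0,0,0,0,0,0],[0,0,0,0,0,0],[0,0,0,0,0,0],[0,0,0,0,0,0],[0,0,0,0,0,0]]]' -1 40;python3 -c "
from h import *
print(go(.474,.0693,.024,84.9))"
```

```text
t: 19.05
ee_pos: [0.474, 0.0679, 0.0272]
ee_rot: [-0.0, 0.999, -0.046, -0.0]
wrist_force: [-0.1, -0.4, -0.0]
gripper_width: 0.502
grasp_force: 0.0
([-0.0003, -0.0028, 0.0063, -0.0001, 0.0002, -0.0008], 't', 19.05, 'pos', [0.474, 0.0679, 0.0272], 'yaw', np.float64(-95.2), 'q1,q7', [-0.56, -0.86])
t: 19.65
ee_pos: [0.4747, 0.0706, 0.0275]
ee_rot: [-0.001, 0.999, -0.044, 0.001]
wrist_force: [2.3, 5.1, 3.3]
gripper_width: 0.161
grasp_force: 38.4
([-0.0012, 0.0027, 0.007, -0.0005, -0.0004, 0.0004], 't', 19.65, 'pos', [0.4747, 0.0706, 0.0275], 'yaw', np.float64(-95.0), 'q1,q7', [-0.56, -0.86])
```

```bash
python3 -m inch '[[[0,0,-0.05,0,0,0],[0,0,-0.12,0,0,0],[0,0,-0.19,0,0,0],[0,0,-0.2,0,0,0],[0,0,-0.2,0,0,0]]]'; python3 -c "
from h import *
print(go(.5290,-.151,.125,97.4))"
```

```text
t: 20.15
ee_pos: [0.4739, 0.0698, 0.1277]
ee_rot: [-0.0, 0.999, -0.044, 0.001]
wrist_force: [-1.0, -0.3, -0.4]
gripper_width: 0.156
grasp_force: 39.9
([0.1484, 0.4304, 0.0052, -0.0002, -0.0005, -0.069], 't', 20.15, 'pos', [0.4739, 0.0698, 0.1277], 'yaw', np.float64(-95.0), 'q1,q7', [-0.78, -1.08])
```

```bash
python3 -m inch '[[[0.148,0.43,0,0,0,-0.069],[0.148,0.43,0,0,0,-0.069],[0.148,0.43,0,0,0,-0.069],[0.148,0.43,0,0,0,-0.069],[0.148,0.43,0,0,0,-0.069],[0.148,0.43,0,0,0,-0.069],[0.148,0.43,0,0,0,-0.069]]]'; python3 -m inch '[[[0,0,0.04,0,0,0],[0,0,0.066,0,0,0],[0,0,0.07,0,0,0],[0,0,0.07,0,0,0]]]'; python3 - <<'E'
from h import *
print(go(.5290,-.151,.08,97.4))
t,d=capture('scene')
cv2.imwrite('pics/scene5.png',t);cv2.imwrite('pics/a5.png',cv2.resize(t[160:280,290:430],(700,600),interpolation=2))
E
```

```text
t: 20.85
ee_pos: [0.5275, -0.1515, 0.1257]
ee_rot: [-0.001, 0.998, 0.063, -0.001]
wrist_force: [-0.0, 0.6, -1.6]
gripper_width: 0.156
grasp_force: 39.9
t: 21.25
ee_pos: [0.5281, -0.1506, 0.0916]
ee_rot: [-0.0, 0.998, 0.064, -0.001]
wrist_force: [-0.1, -0.0, -0.9]
gripper_width: 0.155
grasp_force: 39.9
([0.0018, 0.0011, 0.0232, -0.0002, 0.0005, -0.0], 't', 21.25, 'pos', [0.5281, -0.1506, 0.0916], 'yaw', np.float64(-82.6), 'q1,q7', [-0.22, -0.54])
```

View pics/a5.png

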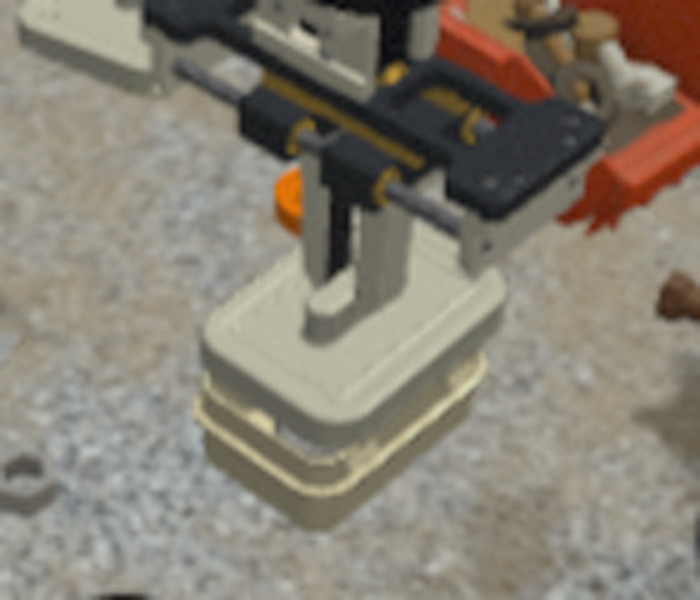

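Crop: lid held level just above the box. Lid sides are at crop columns 202 and 507, ledge ends at 197 and 487; front corners are lid (325,447) and ledge (315,495). I'll check whether these fit concentric outlines.

```bash
python3 - <<'E'
from h import *
c=camera_info('scene');P=np.linalg.inv(np.array(c['pose']))
def outline(cx,cy,z,L,W,r,yaw):
    a=np.radians(np.arange(0,360,3));k=np.c_[np.cos(a),np.sin(a)]
    q=k*r+np.sign(k)*[L/2-r,W/2-r];y=np.radians(yaw);M=np.array([[np.cos(y),-np.sin(y)],[np.sin(y),np.cos(y)]])
    X=np.c_[q@M.T+[cx,cy],np.full(len(q),z)];X=X@P[:3,:3].T+P[:3,3]
    u=c['cx']+c['fx']*X[:,0]/-X[:,2];v=c['cy']-c['fy']*X[:,1]/-X[:,2]
    u=(u-290)*5;v=(v-160)*5;i=v.argmax()
    return u.min().round(),u.max().round(),u[i].round(),v[i].round(), 'leftv',v[u.argmin()].round(),v[u.argmax()].round()
for z in(.064,.079):print('lid',z,outline(.5281,-.1506,z,.126,.09,.014,7.4))
for b in((.5281,-.1506),(.5231,-.1506),(.5281,-.1556)):print('ledge',b,outline(*b,.033,.122,.086,.012,7.4),outline(*b,.05,.116,.08,.01,7.4))
E
```

```text
lid 0.064 (np.float64(184.0), np.float64(501.0), np.float64(325.0), np.float64(453.0), 'leftv', np.float64(357.0), np.float64(315.0))
lid 0.079 (np.float64(184.0), np.float64(504.0), np.float64(326.0), np.float64(428.0), 'leftv', np.float64(333.0), np.float64(290.0))
ledge (0.5281, -0.1506) (np.float64(189.0), np.float64(490.0), np.float64(322.0), np.float64(500.0), 'leftv', np.float64(407.0), np.float64(365.0)) (np.float64(196.0), np.float64(486.0), np.float64(323.0), np.float64(466.0), 'leftv', np.float64(380.0), np.float64(337.0))
ledge (0.5231, -0.1506) (np.float64(180.0), np.float64(482.0), np.float64(313.0), np.float64(505.0), 'leftv', np.float64(412.0), np.float64(370.0)) (np.float64(188.0), np.float64(478.0), np.float64(314.0), np.float64(472.0), 'leftv', np.float64(385.0), np.float64(342.0))
ledge (0.5281, -0.1556) (np.float64(196.0), np.float64(498.0), np.float64(330.0), np.float64(507.0), 'leftv', np.float64(414.0), np.float64(371.0)) (np.float64(204.0), np.float64(494.0), np.float64(331.0), np.float64(473.0), 'leftv', np.float64(386.0), np.float64(343.0))
```

```bash
python3 - <<'E'
from h import *
t=cv2.imread('pics/scene5.png')
b=t.astype(int);w=b[...,2]-b[...,0]   # R-B warmth
for r in(222,226,229,234,238,241,243):print(r,'L',w[r,322:342].tolist(),'R',w[r,376:398].tolist())
print('V', [ (c,w[240:264,c].tolist(), b[240:264,c,2].tolist()) for c in(352,356)])
E
```

```text
222 L [23, 23, 23, 24, 21, 18, 15, 11, 12, 13, 19, 23, 23, 24, 25, 23, 23, 21, 24, 22] R [23, 21, 22, 25, 23, 21, 21, 21, 23, 23, 22, 19, 15, 12, 13, 12, 12, 17, 16, 14, 14, 16]
226 L [20, 20, 20, 18, 20, 18, 18, 14, 17, 22, 24, 23, 21, 23, 22, 21, 22, 23, 24, 23] R [23, 22, 23, 23, 23, 22, 19, 15, 13, 12, 12, 12, 13, 15, 18, 16, 19, 16, 16, 16, 13, 16]
229 L [23, 18, 16, 16, 18, 15, 14, 12, 11, 13, 17, 20, 22, 21, 23, 22, 23, 21, 22, 21] R [22, 22, 21, 18, 13, 11, 15, 14, 14, 17, 17, 14, 15, 15, 17, 18, 18, 18, 12, 13, 12, 12]
234 L [13, 12, 11, 10, 10, 9, 3, 5, 13, 23, 14, 11, 10, 10, 11, 11, 15, 16, 20, 22] R [13, 14, 15, 21, 30, 35, 39, 38, 37, 43, 41, 19, 10, 9, 12, 15, 14, 12, 8, 5, 8, 11]
238 L [7, 9, 10, 13, 11, 11, 11, 19, 29, 29, 31, 33, 27, 26, 20, 13, 13, 11, 10, 9] R [28, 27, 27, 30, 37, 43, 39, 26, 22, 18, 14, 13, 13, 9, 9, 10, 10, 8, 6, 7, 7, 8]
241 L [4, 6, 6, 5, 7, 7, 23, 44, 32, 24, 24, 22, 24, 32, 36, 34, 30, 28, 25, 22] R [37, 43, 38, 26, 27, 27, 27, 24, 19, 11, 9, 7, 7, 8, 7, 9, 11, 10, 13, 15, 18, 16]
243 L [4, 3, 2, 0, 1, 2, 13, 39, 43, 37, 26, 22, 24, 24, 22, 28, 35, 41, 49, 50] R [40, 30, 24, 24, 27, 28, 24, 17, 10, 9, 10, 10, 11, 11, 9, 9, 9, 11, 9, 10, 11, 15]
V [(352, [23, 23, 20, 14, 12, 12, 11, 10, 7, 6, 8, 23, 30, 24, 24, 27, 28, 38, 42, 27, 25, 24, 25, 26], [186, 185, 168, 130, 100, 97, 96, 96, 106, 124, 129, 140, 150, 111, 113, 116, 122, 171, 181, 123, 113, 111, 114, 116]), (356, [21, 23, 21, 22, 16, 13, 11, 11, 12, 11, 11, 27, 35, 27, 26, 27, 29, 39, 42, 27, 26, 26, 27, 24], [176, 186, 184, 176, 140, 107, 102, 104, 107, 113, 121, 152, 163, 119, 119, 119, 127, 170, 179, 123, 116, 116, 117, 114])]
```

```bash
python3 - <<'E'
from h import *
t=cv2.imread('pics/scene5.png').astype(int);w=t[...,2]-t[...,0]
for r in range(212,224,2):print(r,w[r,384:398].tolist(),t[r,384:398,2].tolist())
for r in (224,225,227):print(r,w[r,322:338].tolist(),t[r,322:338,2].tolist())
E
```

```text
212 [14, 16, 16, 15, 17, 18, 18, 18, 14, 16, 17, 17, 14, 15] [116, 122, 123, 122, 130, 134, 138, 139, 145, 154, 153, 156, 154, 155]
214 [13, 16, 19, 20, 23, 21, 17, 16, 14, 12, 12, 11, 12, 14] [117, 129, 149, 172, 185, 174, 154, 152, 153, 145, 148, 158, 165, 164]
216 [19, 20, 23, 23, 22, 22, 19, 13, 12, 13, 13, 16, 12, 11] [159, 169, 180, 178, 185, 186, 175, 149, 158, 156, 155, 152, 155, 152]
218 [22, 21, 23, 23, 21, 21, 21, 17, 11, 13, 13, 15, 18, 22] [196, 178, 179, 182, 184, 188, 181, 155, 157, 166, 165, 161, 157, 155]
220 [22, 22, 23, 24, 23, 22, 16, 12, 14, 13, 13, 14, 15, 18] [181, 182, 187, 189, 186, 172, 148, 149, 165, 164, 167, 168, 159, 156]
222 [23, 23, 22, 19, 15, 12, 13, 12, 12, 17, 16, 14, 14, 16] [188, 191, 185, 164, 128, 111, 132, 164, 166, 148, 150, 158, 158, 156]
224 [18, 19, 21, 21, 20, 20, 16, 14, 14, 21, 24, 23, 24, 24, 22, 22] [165, 162, 154, 152, 155, 160, 156, 156, 159, 173, 186, 188, 195, 197, 194, 192]
225 [16, 18, 23, 21, 20, 20, 17, 16, 16, 21, 22, 22, 24, 22, 21, 22] [162, 163, 155, 150, 155, 161, 155, 142, 146, 180, 186, 189, 193, 187, 186, 197]
227 [21, 21, 20, 19, 19, 16, 14, 13, 15, 20, 22, 24, 23, 23, 22, 21] [160, 161, 164, 163, 160, 155, 156, 141, 133, 168, 182, 187, 186, 187, 184, 181]
```

```bash
python3 - <<'E'
from h import *
t=cv2.imread('pics/scene5.png').astype(np.float32);g=cv2.GaussianBlur(t[...,2],(1,3),0);w=t[...,2]-t[...,0]
y=np.radians(7.4);M=np.array([[np.cos(y),np.sin(y)],[-np.sin(y),np.cos(y)]])
def loc(u,v,z):return M@((ray('scene',(u,v),z)[0,:2]-[.5281,-.1506])*1000)
for nm,cols,k in(('long -y',range(362,382,2),1),('short -x',range(334,350,2),0)):
    A=[];B=[];D=[]
    for c in cols:
        dg=np.diff(g[215:262,c]);i=dg.argmin();r0=215+i+.5;A.append(loc(c,r0,.081)[k])
        wl=w[int(r0)+5:262,c];j=int(r0)+5+np.where(wl>34)[0][-1];B.append(loc(c,j+.5,.033)[k])   # lower edge of ledge line
        D.append((c,r0,j))
    print(nm,'lid',np.round(A,1),'ledge',np.round(B,1),D)
E
```

```text
Traceback (most recent call last):
IndexError: index -1 is out of bounds for axis 0 with size 0
```

```bash
python3 - <<'E'
from h import *
t=cv2.imread('pics/scene5.png').astype(np.float32);g=t[...,2];w=t[...,2]-t[...,0]
y=np.radians(7.4);M=np.array([[np.cos(y),np.sin(y)],[-np.sin(y),np.cos(y)]])
def loc(u,v,z):return (M@((ray('scene',(u,v),z)[0,:2]-[.5281,-.1506])*1000)).round(1)
for c in(336,340,344,366,370,374,378):
    p=w[222:264,c];q=np.where(p>34)[0]
    print(c,'R',g[222:264,c].astype(int).tolist(),'ledge rows',(222+q).tolist())
    print('   ledge',loc(c,222+q[-1]+.5,.033) if len(q) else None)
E
```

```text
336 R [195, 198, 194, 186, 180, 184, 185, 185, 185, 175, 147, 106, 95, 95, 95, 99, 108, 120, 139, 150, 127, 105, 107, 108, 124, 169, 180, 135, 99, 104, 104, 103, 103, 109, 130, 148, 152, 148, 159, 162, 166, 165] ledge rows [241, 247, 248]
   ledge [-60.4  11.6]
340 R [182, 187, 186, 186, 185, 186, 181, 180, 186, 188, 186, 183, 168, 132, 98, 94, 93, 96, 100, 125, 173, 205, 179, 121, 107, 105, 105, 131, 181, 181, 126, 101, 106, 104, 102, 104, 128, 169, 172, 151, 140, 142] ledge rows [242, 243, 244, 250, 251]
   ledge [-60.9  -0.8]
344 R [186, 184, 186, 187, 185, 186, 187, 185, 186, 182, 180, 185, 186, 187, 181, 162, 120, 95, 95, 95, 96, 127, 170, 181, 172, 144, 107, 107, 105, 106, 137, 185, 174, 109, 103, 103, 104, 107, 108, 138, 167, 160] ledge rows [244, 245, 246, 253, 254]
   ledge [-61.4 -12.9]
366 R [173, 184, 185, 186, 186, 185, 188, 184, 184, 185, 194, 195, 185, 181, 180, 185, 192, 180, 139, 108, 108, 109, 115, 117, 120, 123, 124, 156, 196, 202, 164, 117, 120, 118, 119, 129, 146, 161, 161, 147, 139, 143] ledge rows [249, 250, 251]
   ledge [-21.8 -41.4]
370 R [184, 185, 186, 186, 188, 185, 190, 200, 190, 184, 182, 183, 188, 194, 172, 126, 106, 109, 110, 115, 117, 122, 123, 130, 160, 192, 181, 133, 117, 117, 118, 123, 137, 155, 164, 169, 168, 165, 154, 154, 161, 157] ledge rows [246, 247, 248]
   ledge [ -8.9 -41.9]
374 R [185, 185, 181, 185, 195, 185, 180, 181, 184, 189, 187, 158, 117, 109, 111, 114, 119, 118, 123, 122, 129, 169, 198, 169, 119, 120, 118, 118, 126, 140, 142, 148, 159, 162, 149, 135, 141, 142, 143, 151, 155, 152] ledge rows [243, 244, 245]
   ledge [  4.1 -42.4]
378 R [191, 197, 183, 181, 183, 188, 192, 181, 143, 110, 110, 110, 111, 114, 114, 120, 121, 141, 187, 207, 166, 110, 118, 118, 121, 132, 148, 153, 153, 147, 143, 143, 146, 154, 154, 151, 156, 149, 139, 146, 151, 150] ledge rows [240, 241]
   ledge [ 19.8 -41. ]
```

```bash
python3 - <<'E'
from h import *
y=np.radians(7.4);M=np.array([[np.cos(y),np.sin(y)],[-np.sin(y),np.cos(y)]])
def loc(u,v,z):return (M@((ray('scene',(u,v),z)[0,:2]-[.5281,-.1506])*1000)).round(1).tolist()
for z in(.0785,.081):print([loc(u,v,z) for u,v in((336,232.2),(340,234.8),(344,237.5),(366,240),(370,236.7),(374,233.4),(378,230.1),(330.5,225),(390.6,217))])
# ledge, sub-pixel lower edge
print([loc(u,v,.032) for u,v in((336,249.0),(340,251.8),(344,254.9),(366,252.1),(370,248.8),(374,245.4),(378,242.2))])
E
```

```text
[[-57.5, 14.9], [-57.3, 3.5], [-57.4, -8.0], [-30.9, -46.1], [-17.7, -45.9], [-4.2, -45.6], [9.4, -45.4], [-49.5, 38.7], [60.8, -39.2]]
[[-59.3, 13.2], [-59.2, 1.8], [-59.2, -9.7], [-32.9, -47.6], [-19.7, -47.4], [-6.3, -47.1], [7.3, -46.9], [-51.4, 36.9], [58.5, -40.8]]
[[-60.8, 11.2], [-60.8, -0.7], [-61.5, -13.1], [-22.4, -42.0], [-8.8, -41.9], [5.2, -41.7], [18.9, -41.8]]
```

```bash
python3 -m inch '[[[-0.0084,-0.005,0,0,0,0],[-0.0084,-0.005,0,0,0,0],[-0.0084,-0.005,0,0,0,0]]]'; cat > m.py <<'E'
from h import *
print(go(.5245,-.1485,.08,97.4))
t=depthmed('scene',3)[0];cv2.imwrite('pics/scene6.png',t)
g=t[...,2].astype(float);w=g-t[...,0];s=observe();c0=s['ee_pos'];zl=c0[2]-.0275
y=np.radians(7.4);M=np.array([[np.cos(y),np.sin(y)],[-np.sin(y),np.cos(y)]])
def loc(u,v,z):return (M@((ray('scene',(u,v),z)[0,:2]-c0[:2])*1000)).round(1).tolist()
def lidrow(c):   # last crossing bright->dark of the panel edge
    for r in range(222,250):
        if g[r,c]>=140>g[r+1,c] and g[r+2:r+4,c].max()<130:return r+(g[r,c]-140)/(g[r,c]-g[r+1,c])
def ledgerow(c,r0):
    q=[r for r in range(int(r0)+8,262) if w[r,c]>31 and g[r,c]>150];r=q[-1];m=(g[r,c]+g[r+2,c])/2
    return r+np.clip((g[r,c]-m)/(g[r,c]-g[r+1,c]),0,1.9)
for c in(334,338,342,362,366,370,374):
    try:
        r=lidrow(c);l=ledgerow(c,r);print(c,round(r,1),round(l,1),'lid',loc(c,r,zl+.017),'ledge',loc(c,l,.032))
    except Exception as e:print(c,e)
for r in(214,216,218,232,234):print(r,'R',g[r,382:396].astype(int).tolist(),w[r,382:396].astype(int).tolist())
for r in(225,227,229,241,243):print(r,'L',g[r,322:336].astype(int).tolist(),w[r,322:336].astype(int).tolist())
E
python3 -W ignore m.py
```

```text
t: 21.6
ee_pos: [0.5241, -0.1493, 0.0926]
ee_rot: [-0.0, 0.998, 0.064, 0.0]
wrist_force: [-0.2, -0.1, -0.9]
gripper_width: 0.154
grasp_force: 39.9
([0.001, -0.0015, 0.0251, 0.0, -0.0002, -0.0003], 't', 21.6, 'pos', [0.5241, -0.1493, 0.0926], 'yaw', np.float64(-82.7), 'q1,q7', [-0.22, -0.54])
334 232.2 247.6 lid [-59.2, 14.0] ledge [-57.2, 15.5]
338 234.9 250.5 lid [-59.3, 2.4] ledge [-57.3, 3.4]
342 237.6 253.1 lid [-59.2, -9.0] ledge [-57.0, -8.1]
362 242.1 255.4 lid [-40.2, -47.7] ledge [-31.9, -43.6]
366 238.8 252.5 lid [-27.2, -47.5] ledge [-19.6, -44.4]
370 235.5 248.7 lid [-14.1, -47.4] ledge [-4.8, -43.3]
374 232.2 245.5 lid [-0.5, -47.0] ledge [8.6, -43.5]
214 R [116, 128, 144, 163, 178, 179, 166, 151, 147, 151, 152, 146, 148, 157] [14, 16, 17, 20, 21, 21, 19, 15, 16, 14, 13, 12, 13, 10]
216 R [159, 178, 182, 180, 182, 187, 185, 171, 161, 163, 157, 154, 154, 151] [18, 20, 21, 22, 23, 24, 22, 18, 12, 13, 11, 12, 13, 13]
218 R [196, 192, 183, 181, 183, 187, 189, 175, 147, 146, 158, 166, 166, 161] [24, 23, 23, 23, 23, 22, 23, 19, 12, 12, 12, 12, 13, 15]
232 R [169, 145, 153, 162
[... 196 characters left out ...]
45, 41, 20, 10, 11, 11, 14, 14, 12, 9, 8]
225 L [166, 163, 154, 152, 159, 158, 153, 169, 185, 189, 193, 191, 187, 184] [17, 18, 19, 22, 21, 19, 18, 19, 23, 23, 23, 22, 23, 22]
227 L [159, 161, 165, 163, 159, 149, 137, 159, 184, 186, 188, 189, 185, 182] [22, 22, 22, 20, 19, 17, 16, 19, 22, 22, 22, 25, 22, 24]
229 L [143, 147, 154, 154, 155, 148, 119, 113, 153, 176, 185, 186, 187, 187] [26, 20, 17, 16, 15, 14, 11, 14, 17, 20, 23, 24, 23, 23]
241 L [140, 146, 147, 139, 145, 155, 169, 189, 139, 104, 107, 105, 113, 140] [6, 6, 6, 4, 6, 7, 23, 44, 32, 24, 24, 23, 25, 32]
243 L [139, 143, 150, 150, 151, 160, 170, 176, 191, 164, 113, 106, 106, 107] [4, 4, 2, 0, -1, 2, 14, 38, 44, 38, 24, 23, 23, 24]
```

```bash
python3 -m inch '[[[-0.001,-0.0025,0.01,0,0,0],[-0.001,-0.0025,0.018,0,0,0],[-0.001,-0.0025,0.018,0,0,0]]]'; python3 -m inch '[[[0,0,0.006,0,0,0],[0,0,0.012,0,0,0],[0,0,0.012,0,0,0]]]'; python3 -m inch '[[[0,0,0.006,0,0,0],[0,0,0.006,0,0,0]]]'
```

```text
t: 22.05
ee_pos: [0.523, -0.1481, 0.0824]
ee_rot: [-0.0, 0.998, 0.064, -0.0]
wrist_force: [-0.2, 0.1, -1.1]
gripper_width: 0.154
grasp_force: 39.9
t: 22.35
ee_pos: [0.5232, -0.1483, 0.0767]
ee_rot: [-0.0, 0.998, 0.064, -0.0]
wrist_force: [0.6, 0.2, -0.5]
gripper_width: 0.154
grasp_force: 39.9
t: 22.55
ee_pos: [0.5236, -0.1483, 0.0739]
ee_rot: [0.0, 0.998, 0.064, 0.0]
wrist_force: [0.8, 0.1, -1.4]
gripper_width: 0.159
grasp_force: 39.9
```

```bash
python3 -m inch '[[[0,0,0.005,0,0,0],[0,0,0.005,0,0,0]]]'; python3 -m inch '[[[0,0,0.005,0,0,0],[0,0,0.005,0,0,0],[0,0,0.005,0,0,0]]]'
```

```text
t: 22.75
ee_pos: [0.5236, -0.1483, 0.0715]
ee_rot: [0.0, 0.998, 0.064, 0.0]
wrist_force: [1.4, 0.1, -1.2]
gripper_width: 0.152
grasp_force: 39.9
t: 23.05
ee_pos: [0.5236, -0.1484, 0.0692]
ee_rot: [0.0, 0.998, 0.064, 0.0]
wrist_force: [1.0, 1.0, 0.9]
gripper_width: 0.155
grasp_force: 40.0
```

```bash
python3 -m inch '[[[0,0,0.006,0,0,0],[0,0,0.006,0,0,0]]]'; python3 -m inch '[[[0,0,0.008,0,0,0],[0,0,0.008,0,0,0],[0,0,0.008,0,0,0]]]'
```

```text
t: 23.25
ee_pos: [0.5234, -0.148, 0.066]
ee_rot: [-0.0, 0.998, 0.064, -0.0]
wrist_force: [1.2, 0.5, -1.9]
gripper_width: 0.158
grasp_force: 40.0
t: 23.55
ee_pos: [0.5241, -0.1475, 0.0623]
ee_rot: [-0.0, 0.998, 0.065, 0.0]
wrist_force: [2.3, 4.4, 5.0]
gripper_width: 0.155
grasp_force: 40.0
```

```bash
python3 - <<'E'
from h import *
t,d=capture('scene')
cv2.imwrite('pics/scene7.png',t);cv2.imwrite('pics/a7.png',cv2.resize(t[180:280,300:420],(720,600),interpolation=2))
E
```

```text
(no output)
```

View pics/a7.png

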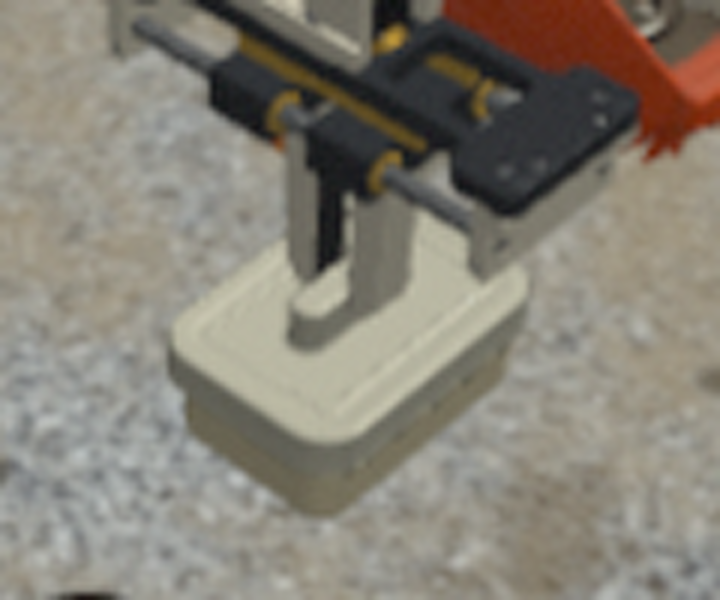

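The lid is seated over the rim (crop 170–530), with only hints of the ledge line on the near long side. I'll press harder to be sure it snaps.

```bash
python3 -m inch '[[[0,0,0.006,0,0,0],[0,0,0.006,0,0,0]]]' - 60; python3 -m inch '[[[0,0,0.006,0,0,0],[0,0,0.006,0,0,0]]]'; python3 -m inch '[[[0,0,0.006,0,0,0],[0,0,0.006,0,0,0]]]'
```

```text
t: 23.8
ee_pos: [0.5243, -0.1474, 0.0616]
ee_rot: [-0.001, 0.998, 0.064, 0.002]
wrist_force: [-4.3, 8.1, 40.5]
gripper_width: 0.154
grasp_force: 60.0
t: 24.0
ee_pos: [0.5249, -0.1473, 0.0602]
ee_rot: [-0.002, 0.998, 0.064, 0.003]
wrist_force: [-6.5, 10.7, 63.4]
gripper_width: 0.154
grasp_force: 60.1
t: 24.2
ee_pos: [0.5255, -0.1472, 0.0578]
ee_rot: [-0.002, 0.998, 0.064, 0.004]
wrist_force: [-6.6, 10.7, 70.0]
gripper_width: 0.156
grasp_force: 60.1
```

A hard stop at the home height, with the pads now sliding on the bar. Ease off, release, retract and check.

```bash
python3 -m inch '[[[0,0,-0.008,0,0,0],[0,0,-0.014,0,0,0],[0,0,-0.014,0,0,0]]]'; python3 -m inch '[[[0,0,0,0,0,0],[0,0,0,0,0,0],[0,0,0,0,0,0],[0,0,0,0,0,0]]]' 0; python3 -m inch '[[[0,0,-0.08,0,0,0],[0,0,-0.18,0,0,0],[0,0,-0.28,0,0,0],[0,0,-0.36,0,0,0],[0,0,-0.4,0,0,0]]]'; python3 -c "
from h import *
print(go(.50,.15,.27,97.4))"
```

```text
t: 24.5
ee_pos: [0.5226, -0.1483, 0.0597]
ee_rot: [0.0, 0.998, 0.064, -0.001]
wrist_force: [-0.2, -0.4, -6.1]
gripper_width: 0.153
grasp_force: 60.0
t: 24.9
ee_pos: [0.5234, -0.1484, 0.06]
ee_rot: [0.0, 0.998, 0.064, -0.0]
wrist_force: [-0.2, -0.3, 0.2]
gripper_width: 0.452
grasp_force: 0.0
t: 25.4
ee_pos: [0.5241, -0.149, 0.2635]
ee_rot: [0.0, 0.998, 0.064, 0.002]
wrist_force: [-0.1, 0.4, -0.2]
gripper_width: 0.503
grasp_force: 0.0
([0.0284, -0.5993, -0.0135, 0.0003, -0.0012, -0.0004], 't', 25.4, 'pos', [0.5241, -0.149, 0.2635], 'yaw', np.float64(-82.7), 'q1,q7', [-0.44, -0.77])
```

```bash
python3 -m inch '[[[0.028,-0.6,0,0,0,0],[0.028,-0.6,0,0,0,0],[0.028,-0.6,0,0,0,0],[0.028,-0.6,0,0,0,0],[0.028,-0.6,0,0,0,0],[0.028,-0.6,0,0,0,0],[0.028,-0.6,0,0,0,0]]]'; cat > f.py <<'E'
from h import *
T,d=depthmed('top',10);S,e=depthmed('scene',10)
print('lid',above('top',d,(355,210),.040,.052,34))
for n,D,seed in(('top',d,(355,210)),('scene',e,(357,225))):
    C=cloud(n,D);X=C.reshape(-1,3);X=X[~np.isnan(X[:,2])]
    a=np.radians(7.4);q=(X[:,:2]-[.521,-.149])@np.array([[np.cos(a),-np.sin(a)],[np.sin(a),np.cos(a)]])
    ok=(abs(q[:,0])<.055)&(abs(q[:,1])<.037)&~((abs(q[:,0])<.04)&(abs(q[:,1])<.018))&(X[:,2]>.03)&(X[:,2]<.075)
    A=np.c_[q[ok],np.ones(ok.sum())]
    m=np.ones(len(A),bool)
    for _ in range(3):
        p=np.linalg.lstsq(A[m],X[ok][m,2],rcond=None)[0];r=X[ok][:,2]-A@p;m=abs(r)<.006
    ring=(abs(X[:,0]-.4)<.03)&(abs(X[:,1]+.07)<.04)
    print(n,'panel z at centre mm',(p[2]*1000).round(2),'slopes',p[:2].round(4),m.sum(),'bench z near',np.nanmedian(X[ring,2]).round(4))
cv2.imwrite('pics/a8.png',np.hstack([cv2.resize(S[180:280,300:420],(480,400),interpolation=2),cv2.resize(T[170:250,320:384],(320,400),interpolation=2)]))
E
python3 -W ignore f.py
```

```text
t: 26.1
ee_pos: [0.4979, 0.1584, 0.2592]
ee_rot: [-0.0, 0.998, 0.069, -0.001]
wrist_force: [-0.3, -0.5, 0.0]
gripper_width: 0.499
grasp_force: 0.0
lid (array([ 519.2, -152.9]), array([122.6,  87.9]), np.float64(6.8), 1252)
top panel z at centre mm 52.18 slopes [-0.001   0.0002] 601 bench z near 0.0003
scene panel z at centre mm 49.9 slopes [-0.0024  0.0017] 740 bench z near -0.0021
```

View pics/a8.png

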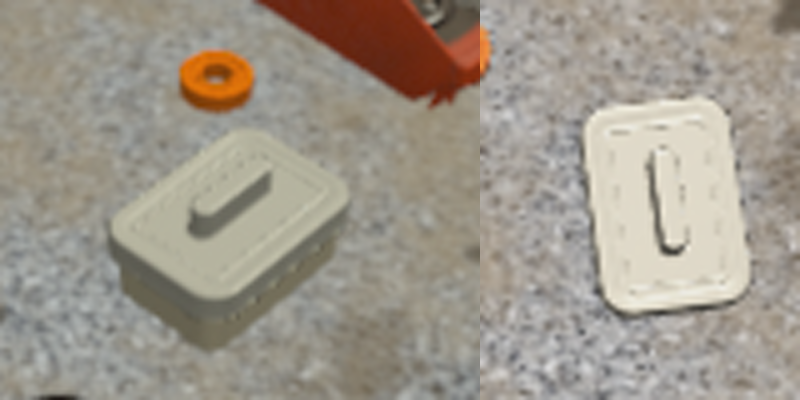

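The box is closed. Both views put the panel about 52 mm above the bench (35 + 17), level within 0.003, and the gripper is clear.

```bash
python3 -c "
from station import *
print(hand_in())"
```

```text
the job is handed in; nothing more can be done
None
```

The bearing lies flat in the box, lid_middle is pressed fully home and level, and the job was handed in after about 27 s; no verdict came back.

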